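Level the sagging gluing stand

ROBOT

A 7-joint arm with a two-finger parallel gripper is mounted at the origin on a cart in front of the work surface, level with it; the furniture and walls round the work are solid. World frame = base frame: x ahead of the robot, y to its left, z up, the work surface at z = 0. Lengths are in m, angles in rad, forces in N, time in s.
With the tool pointing down it reaches from about 0.425 to 0.825 m from the base axis. Payload 3.6 kg.
Tool frame: the origin (TCP) lies midway between the tips of the shut fingers; the grasp point (between the pads) lies 19 mm behind it; z points along the fingers, y is the line along which they close (so a half turn about z gives the same grasp; the last joint's range is limited). The gripper opens to 93 mm and grips with 3 to 60 N. Pads are 15 mm wide; open, the fingers measure 128 mm over their backs; the gripper's body (75 mm by 188 mm) begins 65 mm behind the grasp point.
Start: joints at [-1.284, 0.615, -0.013, 1.423, 0.008, 1.103, -0.04], TCP at [0.2, 0.618, 0.219] pointing down, gripper open.
Joint ranges: [-3.12, 3.12], [-0.3, 2.06], [-1.34, 1.32], [0.26, 2.42], [-1.36, 4.5], [0.01, 1.98], [-2.84, 2.84]. Speed limits (rad/s): [2.79, 2.79, 3.14, 3.14, 3.14, 3.14, 3.14].

INTERFACE

Orientations are given as a unit quaternion [x, y, z, w].
In Python, from workcell import robot gives the robot as it stands.
- The arm moves only by the shell command python3 -m inch 'ROWS' [FORCE]. ROWS is text: rows parted by semicolons, each of 7 numbers parted by spaces: the finger opening in mm, from 0 to 93, then the shift along the world's x, y, z in units of 50 mm (1.0 is 50 mm), then the turn, a rotation vector about the world's x, y, z in units of 180 degrees (1.0 is 180 degrees). In form: grip tx ty tz rx ry rz; .... A call has 1 to 20 rows; each row shifts and turns the commanded pose from where the row before left it; what a row does not reach is not made up. A row lasts 1/10 s, in which the tool goes at most 50 mm and 8.59 degrees, less where a joint would pass 70% of its speed; a pose out of reach is approached as far as the arm can. A call with a number of a shift or a turn outside -1 to 1 is refused whole. A call with a gripper value outside its range is refused whole. The fingers move at their own pace and stop on an object; FORCE is the grip in N (left out, the last holds). Time passes only in rows, so rows that do not move let the fingers close. It gives the time, the measured TCP pose, the force, the opening and the grip force at its end, in the units of the state.
- robot.get_obs(): the state, without advancing time (a new reading comes with each control period).
- robot.snapshot(name): name is "scene" or "side" or "wrist"; returns the picture (420x560x3 uint8, red, green, blue); there is no depth.
- robot.camera_model(name): a dict with "fx", "fy", "cx", "cy" (pixels), "camera_from_world" (4x4, takes a point from world to camera coordinates). Camera axes: x right, y down, z forward; pixel columns grow to the right and rows downward; lengths in m; the calibration is good to about 2 mm. A picture is of the moment at which its call begins: read the wrist's pose just before it. camera_model takes no time and is no camera call; for the wrist camera it gives the pose at the moment of the call.
- robot.close_job(): hands the job in; it is judged then, once.
The state is a dict: "time": time; "q": joint angles; "joint_velocities": joint speeds; "joint_torque": joint torques, N m; "tool_pos": TCP position; "ee_rot": TCP orientation; "contact_force": force on the tool from outside, world axes, zero at the start; "moment": the same for the moment, N m; "opening": opening from 0.0 (shut) to 1.0 (fully open); "grasp_force": force on a finger pad.
Only numpy, scipy, OpenCV 4.12 (cv2) and the standard library are available. Lean on these libraries where they do the work, as an engineer would, in place of code of your own. Each camera call takes 0.05 s, during which the arm holds its last target. There are 200 camera calls.

TASK

One of the two small gluing stands on the table has its hinged plate sagging down at the front, so the next pan would set crooked on it. Turn the knob of that stand until its plate sits level, flush with the two upright posts beside it, and let go of the knob; leave the other stand level as it is.

Things in the scene. Friction and masses are not known exactly. Their poses are not given: they have to be found in the camera images.
- sag_knob: Knob of the sagging stand, at its end nearest the robot: black upright bar 46 long, 14 thick, 40 mm high on a 44 mm round skirt. Origin: on its vertical axis, 16 mm below the bar's top, 24 above the skirt, 119 above the table; x along the bar, y across it, z up. Clockwise from above raises the plate's front, 0.4 rad per rad of knob. Stiff (0.1 N m), stays put; its stop is 0.4 rad past level.
- sag_top (a point): Middle of the top face of the sagging aluminium plate, 119 long, 110 wide, 9 mm thick, hinged at its back edge 84 mm above the table; front edge 70 mm behind the knob axis. x: along the plate, front edge to hinge; z: its normal, upright when level. It starts 14 to 25 degrees low in front; level, its top is 90 mm above the table, flush with two dark posts beside its front corners.
- level_knob: Knob of the other stand, which is level already: same shape and origin. Both stands are alike: dark steel base 262 x 150 x 12 mm, knob on a 28 mm grey column at the front, plate behind it. When a plate is level, its knob's bar lies along the stand's length.
- level_top (a point): Middle of the top face of the level stand's plate, 90 mm above the table: same shape and axes as the sagging one.

How it is judged:
By the outcome, as a careful person would: the job done as asked, in the order asked, and still so for the second after the job is handed in, with the robot touching nothing.
It also fails if it takes over 29 s, if anything falls off the work surface, if the arm or the gripper's body presses on something with over 40 N, if the wrist force passes 120 N, or if a joint passes its speed limit or range.

## Working session

There is one attempt and no reset: what is moved stays moved. The work goes in short steps, Python scripts to look and compute and a shell command to move; the robot and the scene stay as the last step left them, time stands still between calls to the robot, and variables do not carry over. Pictures are saved under pics/ and viewed, at most 10 in all, crops included, and the job is handed in when it is done.

```bash
mkdir -p pics
python3 - <<'E'
from workcell import robot
import cv2,numpy as np
for n in ("scene","side"):
    cv2.imwrite(f"pics/{n}0.png",robot.snapshot(n)[:,:,::-1])
    m=robot.camera_model(n);T=np.array(m["camera_from_world"]);print(n,m["fx"],m["cx"],m["cy"],(-T[:3,:3].T@T[:3,3]).round(3),T[2,:3].round(2))
o=robot.get_obs();print(o["time"],o["tool_pos"],o["ee_rot"])
E
```

```text
scene 466.46728132967013 278.12192957441926 216.36653162157 [ 0.101 -0.552  0.777] [ 0.48  0.57 -0.66]
side 388.12802317372336 275.2516919414461 208.43226961531997 [ 0.248 -0.63   0.713] [ 0.33  0.71 -0.62]
0.1 [0.19980308 0.61779322 0.21762307] [ 1.55735863e-01  9.87798083e-01 -1.12523917e-03 -1.50998351e-04]
```

View pics/scene0.png

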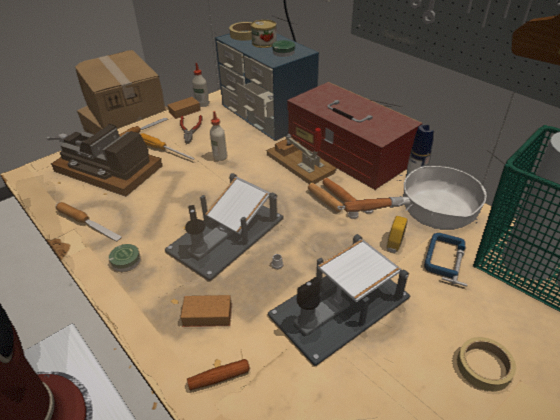

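View pics/side0.png

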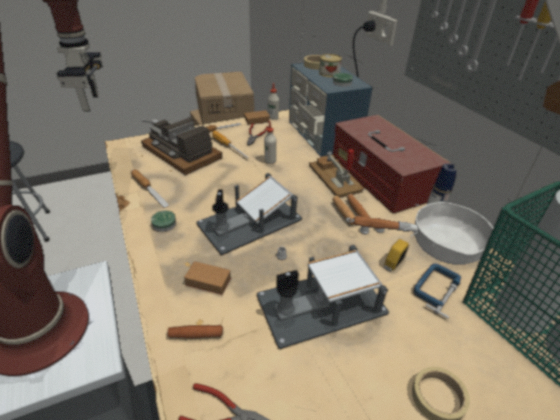

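The scene shows two stands: one (A) with its knob near (195,222), plate about (238,205), and one (B) with its knob near (308,295), plate about (360,270). A looks like the sagging one. I'll zoom in to check.

```bash
cat > h.py <<'E'
from workcell import robot
import numpy as np,cv2
def cast(m,u,v,z):
    T=np.array(m["camera_from_world"]);R=T[:3,:3];c=-R.T@T[:3,3]
    d=R.T@np.array([(u-m["cx"])/m["fx"],(v-m["cy"])/m["fy"],1]);return c+d*(z-c[2])/d[2]
def proj(m,p):
    T=np.array(m["camera_from_world"]);q=T[:3,:3]@np.array(p)+T[:3,3]
    return np.array([q[0]/q[2]*m["fx"]+m["cx"],q[1]/q[2]*m["fy"]+m["cy"]])
E
python3 - <<'E'
import cv2,numpy as np
i=cv2.imread("pics/scene0.png");s=cv2.imread("pics/side0.png")
a=cv2.resize(i[165:285,155:295],(400,343),interpolation=2);b=cv2.resize(i[230:370,260:420],(400,350),interpolation=2)[:343]
c=cv2.resize(s[165:255,190:310],(400,300),interpolation=2)[:257];d=cv2.resize(s[240:340,255:395],(400,286),interpolation=2)[:257]
cv2.imwrite("pics/crop.png",np.vstack([np.hstack([a,b]),np.hstack([c,d])]))
E
```

```text
(no output)
```

View pics/crop.png

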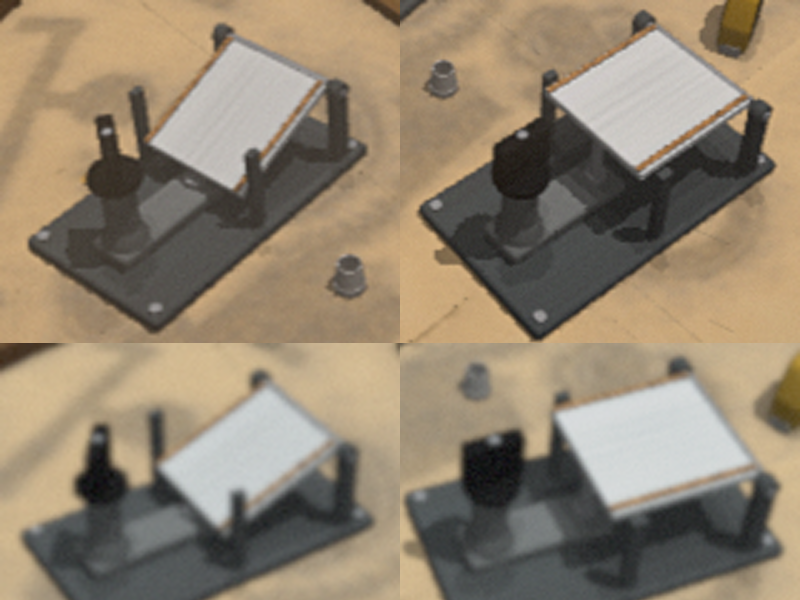

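Stand A (farther left) is sagging: its front posts stick up above the plate's front edge, and its bar stands about end-on to the camera. Stand B is flush. Next, measuring A.

Run:
```python
from h import *
m=robot.camera_model("scene");m2=robot.camera_model("side")
f=lambda x,y,z:cast(m,155+x/2.857,165+y/2.857,z)
g=lambda x,y,z:cast(m2,190+x/3.333,165+(y-343)/3.333,z)
P={k:f(*v) for k,v in dict(cl=(30,243,.012),cr=(155,326,.012),cb=(367,150,.012),skirt=(115,176,.095),bartop=(105,120,.135),postL=(138,92,.09),postR=(253,155,.09)).items()}
for k,v in P.items(): print(k,v.round(3))
print("w",np.linalg.norm(P["cl"]-P["cr"]),"l",np.linalg.norm(P["cb"]-P["cr"]),"posts",np.linalg.norm(P["postL"]-P["postR"]))
d=P["cb"]-P["cr"];print("yaw",np.degrees(np.arctan2(d[1],d[0])))
d=P["cr"]-P["cl"];print("yaw2",np.degrees(np.arctan2(d[1],d[0]))+90)
print("side",g(102,478,.095).round(3),g(99,434,.135).round(3))
# lens: front plate edge height: plate front corners
print("plate front mid", (f(148,142,.05)+f(232,192,.05))/2)
```

```text
cl [0.392 0.199 0.012]
cr [0.417 0.058 0.012]
cb [0.669 0.1   0.012]
skirt [0.446 0.136 0.095]
bartop [0.454 0.153 0.135]
postL [0.519 0.214 0.09 ]
postR [0.541 0.089 0.09 ]
w 0.142906374326957 l 0.25559048278665764 posts 0.12729546265061617
yaw 9.566493870360969
yaw2 10.008741066930043
side [0.449 0.142 0.095] [0.45  0.145 0.135]
plate front mid [0.51970109 0.15033222 0.05      ]
```

```bash
python3 -m inch '60 .355 -.68 .02 0 0 -.0425;60 .355 -.68 .02 0 0 -.0425;60 .355 -.68 .02 0 0 -.0425;60 .355 -.68 .02 0 0 -.0425;60 .355 -.68 .02 0 0 -.0425;60 .355 -.68 .02 0 0 -.0425;60 .355 -.68 .02 0 0 -.0425;60 .355 -.68 .02 0 0 -.0425;60 .355 -.68 .02 0 0 -.0425;60 .355 -.68 .02 0 0 -.0425;60 .355 -.68 .02 0 0 -.0425;60 .355 -.68 .02 0 0 -.0425;60 .355 -.68 .02 0 0 -.0425;60 .355 -.68 .02 0 0 -.0425;60 0 0 0 0 0 0;60 0 0 0 0 0 0' 20
python3 - <<'E'
from h import *
m=robot.camera_model("wrist");cv2.imwrite("pics/w1.png",robot.snapshot("wrist")[:,:,::-1])
np.save("w1.npy",m,allow_pickle=True)
o=robot.get_obs();print(o["q"],o["tool_pos"],o["ee_rot"])
print(proj(m,[.449,.142,.135]))
E
```

```text
time: 1.7
tool_pos: [0.4483, 0.1419, 0.2324]
ee_rot: [0.887, 0.461, -0.0, -0.0]
contact_force: [-0.4, 0.5, -0.2]
opening: 0.647
grasp_force: 0.0
[-0.76271514  0.35929047  0.55902198  1.91335717 -0.23496257  0.93456173
 -0.70104056] [0.44785649 0.14318444 0.23225715] [ 8.86726861e-01  4.62293150e-01 -4.86446183e-04 -5.30650148e-04]
[283.18343406 209.48264202]
```

View pics/w1.png

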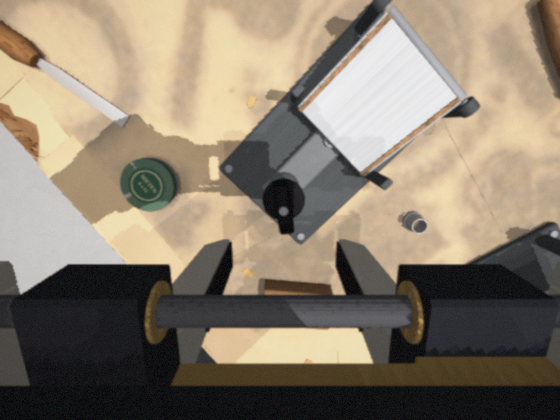

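The wrist view shows the knob with its centre pin at (284,212), matching the prediction (283,209). The bar runs almost vertically in the picture, down to about (286,232). I'll measure its edges.

Run:
```python
from h import *
m=np.load("w1.npy",allow_pickle=True).item()
i=cv2.imread("pics/w1.png");g=i.max(2)
c=i[165:245,235:335];cv2.imwrite("pics/w1c.png",cv2.resize(np.clip(c.astype(float)*1.8,0,255).astype('uint8'),(750,600),interpolation=2))
for n,p in dict(pin=(284,212),end=(286.5,231)).items(): print(n,cast(m,*p,.135).round(4))
for v in range(216,234,2):
    x=np.where(g[v,262:312]<32)[0]+262; print(v,x.min() if len(x) else 0,x.max() if len(x) else 0)
```

```text
pin [0.4483 0.1397 0.135 ]
end [0.4399 0.1238 0.135 ]
216 272 293
218 277 292
220 279 292
222 279 292
224 280 292
226 280 292
228 280 292
230 281 292
232 282 290
```

View pics/w1c.png

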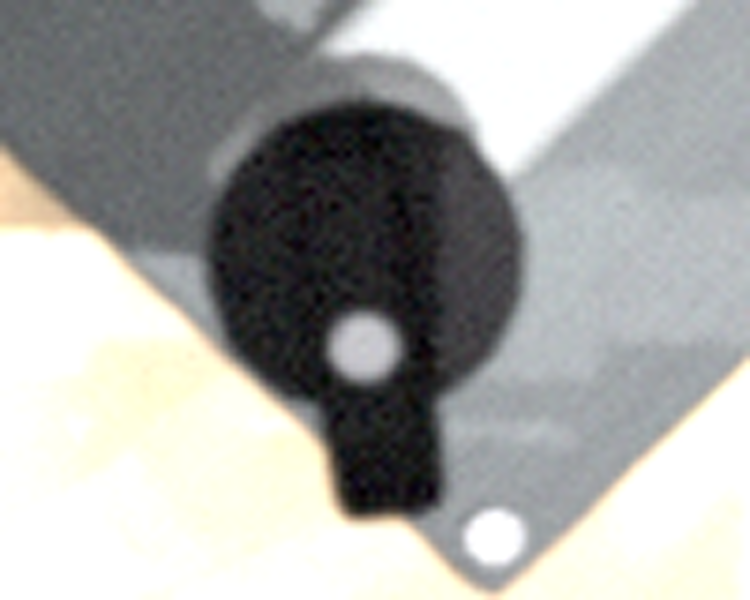

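Run:
```python
from h import *
m=np.load("w1.npy",allow_pickle=True).item()
c=lambda x,y,z:cast(m,235+x/7.5,165+y/7.5,z)
print("skirt",c(365,255,.095))
a,b=c(437,150,.135),c(441,480,.135);d=a-b;print(a,b,"R edge yaw",np.degrees(np.arctan2(d[1],d[0])))
a,b=c(365,347,.135),c(392,512,.135);d=a-b;print("pin-end yaw",np.degrees(np.arctan2(d[1],d[0])),np.linalg.norm(d),a,b)
a,b=c(440,430,.135),c(328,430,.135);print("width",np.linalg.norm(a-b),(a+b)/2)
from scipy.spatial.transform import Rotation as R
y=R.from_quat(robot.get_obs()["ee_rot"]).as_matrix();print(y[:,1],"tool x yaw",np.degrees(np.arctan2(y[1,0],y[0,0])))
T=np.array(m["camera_from_world"]);print(-T[:3,:3].T@T[:3,3],T[:3,:3].round(2))
```

```text
skirt [0.44937172 0.14179484 0.095     ]
[0.46883286 0.15498856 0.135     ] [0.44633531 0.1215644  0.135     ] R edge yaw 56.05580234816078
pin-end yaw 63.86034564501555 0.02094102920600104 [0.44840627 0.14040991 0.135     ] [0.43918048 0.12161067 0.135     ]
width 0.013390164406951881 [0.44434057 0.13067286 0.135     ]
[ 0.81985499 -0.57256952 -0.00139084] tool x yaw 55.070389416376564
[0.49079782 0.20066668 0.39805423] [[ 0.82 -0.57  0.  ]
 [-0.55 -0.79  0.26]
 [-0.15 -0.21 -0.97]]
```

```bash
python3 -m inch '60 0 0 -.65 0 0 .011;60 0 0 -.65 0 0 .011;60 0 0 -.65 0 0 .011;60 0 0 -.65 0 0 0;60 0 0 0 0 0 0;0 0 0 0 0 0 0;0 0 0 0 0 0 0;0 0 0 0 0 0 0;0 0 0 0 0 0 0;0 0 0 0 0 0 0;0 0 0 0 0 0 0;0 0 0 0 0 0 0;0 0 0 0 0 0 0' 40
python3 -c "
from h import *;o=robot.get_obs();print(o['tool_pos'],o['contact_force'],o['moment'],o['q'][6],o['opening']*93)"
```

```text
time: 3.05
tool_pos: [0.4482, 0.1428, 0.1029]
ee_rot: [0.862, 0.507, -0.0, -0.0]
contact_force: [-1.5, 0.3, 3.7]
opening: 0.15
grasp_force: 39.5
[0.44819015 0.14277834 0.10292046] [-1.48969886  0.32260993  3.65976244] [0.06946704 0.49418667 0.06974436] -0.4680429147891727 13.915951554281259
```

Gripped at 14 mm, which is the bar's thickness. Now turning it clockwise.

```bash
python3 -m inch '0 0 0 0 0 0 -.04;0 0 0 0 0 0 -.04;0 0 0 0 0 0 -.04;0 0 0 0 0 0 -.04;0 0 0 0 0 0 -.04;0 0 0 0 0 0 -.04;0 0 0 0 0 0 -.025;0 0 0 0 0 0 0;0 0 0 0 0 0 0'
python3 - <<'E'
from h import *
from scipy.spatial.transform import Rotation as R
o=robot.get_obs();y=R.from_quat(o["ee_rot"]).as_matrix();print("yaw",np.degrees(np.arctan2(y[1,0],y[0,0])),o["tool_pos"],o["contact_force"],o["moment"],o["opening"])
a=robot.snapshot("scene")[:,:,::-1];b=robot.snapshot("side")[:,:,::-1]
a=cv2.resize(a[155:285,155:295],(560,520),interpolation=2)
cv2.imwrite("pics/s2.png",a);cv2.imwrite("pics/side2.png",b)
E
```

```text
time: 3.95
tool_pos: [0.4491, 0.1416, 0.1029]
ee_rot: [0.993, 0.115, 0.001, 0.001]
contact_force: [-0.6, -2.9, 4.3]
opening: 0.147
grasp_force: 39.5
yaw 13.240669179310732 [0.44911825 0.14157656 0.10292504] [-0.57334682 -2.87817338  4.26901011] [-0.49051785  0.19578659 -0.04218852] 0.14709110473049014
```

View pics/s2.png

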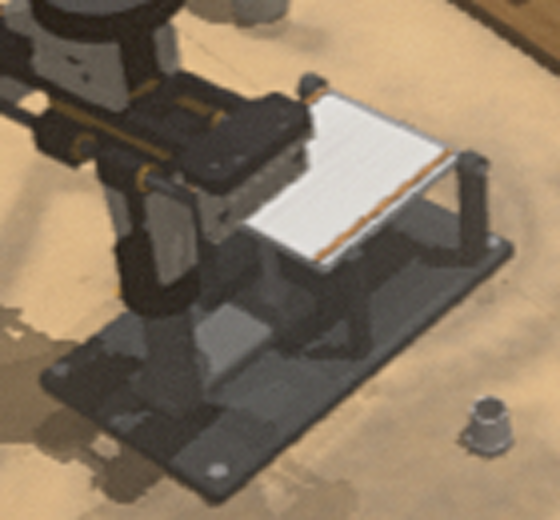

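The plate is nearly level: its front-right corner at (325,262) is about flush with the post top. I'll turn the last ~3.5° to the stand's yaw, release, rise and check.

```bash
python3 -m inch '0 0 0 0 0 0 -.019;0 0 0 0 0 0 0;0 0 0 0 0 0 0;60 0 0 0 0 0 0;60 0 0 0 0 0 0;60 0 0 0 0 0 0;60 0 0 0 0 0 0;60 0 0 .6 0 0 0;60 0 0 1 0 0 0;60 0 0 1 0 0 0;60 -.3 0 .4 0 0 0;60 0 0 0 0 0 0;60 0 0 0 0 0 0;60 0 0 0 0 0 0'
python3 - <<'E'
from h import *
from scipy.spatial.transform import Rotation as R
o=robot.get_obs();y=R.from_quat(o["ee_rot"]).as_matrix();print("yaw",np.degrees(np.arctan2(y[1,0],y[0,0])),o["tool_pos"],o["contact_force"])
np.save("w3.npy",robot.camera_model("wrist"),allow_pickle=True)
cv2.imwrite("pics/w3.png",robot.snapshot("wrist")[:,:,::-1])
a=robot.snapshot("scene")[:,:,::-1];cv2.imwrite("pics/s3f.png",a)
cv2.imwrite("pics/s3.png",cv2.resize(a[155:285,155:295],(640,594),interpolation=2))
E
```

```text
time: 5.45
tool_pos: [0.4328, 0.1427, 0.2514]
ee_rot: [0.996, 0.086, -0.001, 0.0]
contact_force: [-0.5, -0.2, -0.1]
opening: 0.647
grasp_force: 0.0
yaw 9.825589322249385 [0.43275002 0.14266132 0.25136238] [-0.4838146  -0.23723614 -0.1348764 ]
```

View pics/w3.png

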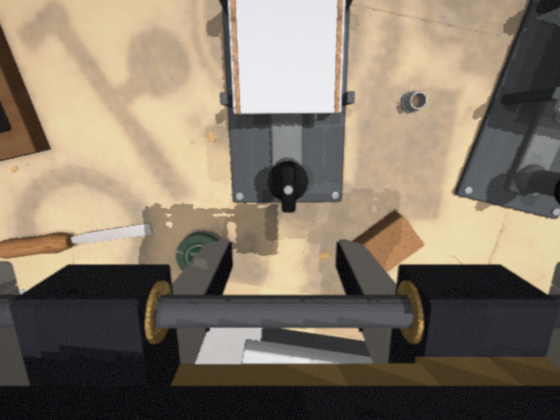

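View pics/s3.png

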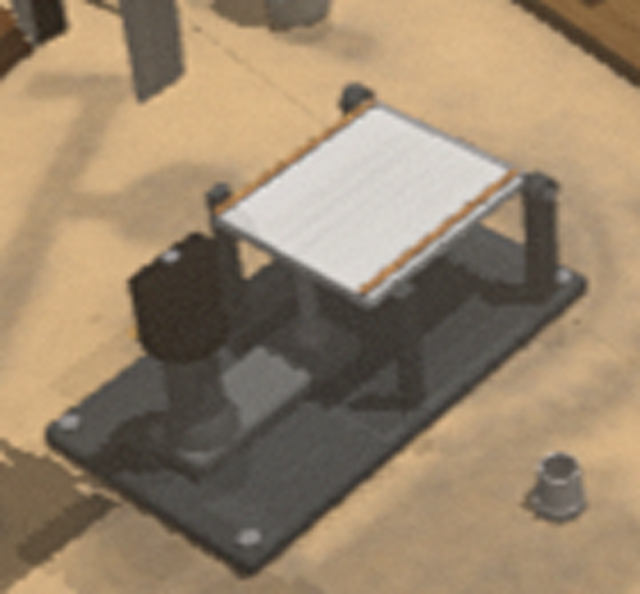

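The wrist view shows the bar at x≈288 from y 175 to 211, parallel to the base sides. In the scene view the plate front is flush with the post tops. I'll check it with numbers.

Run:
```python
from h import *
m=np.load("w3.npy",allow_pickle=True).item();s=robot.camera_model("scene")
i=cv2.imread("pics/w3.png");g=i.max(2).astype(int)
yaw=lambda a,b:np.degrees(np.arctan2(a[1]-b[1],a[0]-b[0]))
# bar end rows
r=[(v,np.where(g[v,270:310]<35)[0]+270) for v in range(196,211)]
L=[(x.min(),v) for v,x in r if len(x)];Q=[(x.max(),v) for v,x in r if len(x)];print(L[::3],Q[::3])
# base side edges: dark/bright transitions
def edge(rows,x0,x1,sgn):
    p=[]
    for v in rows:
        d=np.diff(cv2.GaussianBlur(g[v:v+1].astype(np.float32),(5,1),0)[0])*sgn
        p.append((x0+d[x0:x1].argmax()+.5,v))
    return np.array(p)
for x0,x1,sg,n in((222,242,-1,"L"),(335,355,1,"R")):
    p=edge(range(118,192),x0,x1,sg);k=np.polyfit(p[:,1],p[:,0],1);ok=abs(np.polyval(k,p[:,1])-p[:,0])<2;k=np.polyfit(p[ok,1],p[ok,0],1)
    print(n,ok.sum(),"yaw",yaw(cast(m,np.polyval(k,120),120,.012),cast(m,np.polyval(k,190),190,.012)))
pin=cast(m,288.5,189.5,.135);xe=(np.mean([a for a,_ in L[3:12]])+np.mean([a for a,_ in Q[3:12]]))/2
print("bar yaw R edge",yaw(cast(m,Q[2][0],Q[2][1],.135),cast(m,Q[11][0],Q[11][1],.135)),"mid",xe)
w=g[80:130];
# plate front corners: white face extents in wrist
mask=(g>185)&(i.min(2)>170);mask[:,:225]=0;mask[:,350:]=0;mask[125:]=0
ys,xs=np.where(mask);print("white",xs.min(),xs.max(),ys.max())
def tri(a,b):
    A=[]
    for mm,(u,v) in((m,a),(s,b)):
        T=np.array(mm["camera_from_world"]);x=(u-mm["cx"])/mm["fx"];y=(v-mm["cy"])/mm["fy"];A+= [x*T[2]-T[0],y*T[2]-T[1]]
    A=np.array(A);return np.linalg.lstsq(A[:,:3],-A[:,3],rcond=None)[0]
f=lambda x,y:(155+x/4.571,155+y/4.571)
for sc in (f(216,213),f(372,302)):
    print("at .09 scene point",cast(s,*sc,.09),"-> wrist px",proj(m,cast(s,*sc,.09)))
print("FL",tri((232,113),f(216,213)),"FR",tri((343,113),f(372,302)))
a=[cast(s,*f(*p),.09) for p in((216,213),(372,302),(524,177),(372,100))];print([np.linalg.norm(a[k]-a[k-1]).round(4) for k in range(4)])
c=cv2.resize(i[60:220,200:380],(675,600),interpolation=2);cv2.imwrite("pics/w3c.png",np.clip(c*1.5,0,255).astype('uint8'))
```

```text
[(np.int64(274), 196), (np.int64(280), 199), (np.int64(282), 202), (np.int64(283), 205), (np.int64(283), 208)] [(np.int64(299), 196), (np.int64(295), 199), (np.int64(294), 202), (np.int64(293), 205), (np.int64(293), 208)]
L 74 yaw 10.805592020252247
R 74 yaw 10.60492110218546
bar yaw R edge -1.8219297909994352 mid 288.1111111111111
white 229 344 112
at .09 scene point [0.50809553 0.20247946 0.09      ] -> wrist px [237.69733319 113.53740993]
at .09 scene point [0.52590439 0.0949505  0.09      ] -> wrist px [344.9255398  114.35469978]
FL [0.50908719 0.20790667 0.08600089] FR [0.52703936 0.09679884 0.08805749]
[np.float64(0.1194), np.float64(0.109), np.float64(0.1194), np.float64(0.1079)]
```

View pics/w3c.png

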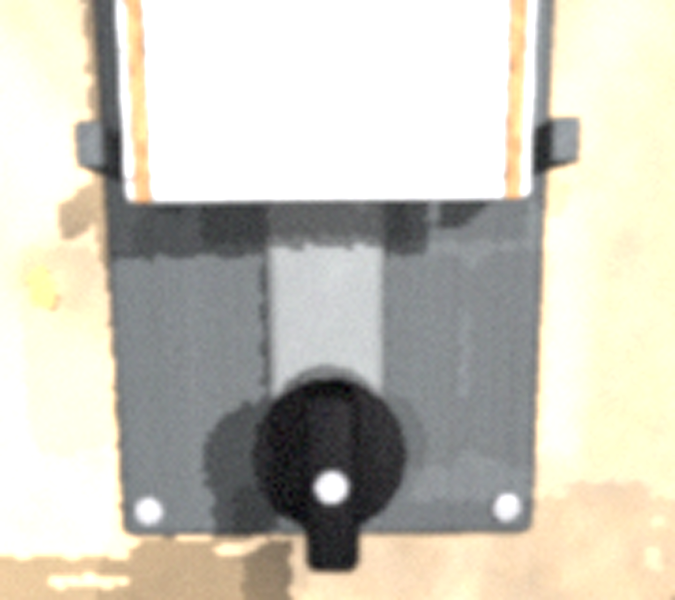

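The numbers agree. Projected onto z = 90 mm the plate measures 119 × 109 mm (true size 119 × 110), and the bar lines up with the stand's length within about 1°, or less than 0.5° of plate tilt. Handing in.

```bash
python3 -c "
from workcell import robot;print(robot.close_job())"
```

```text
the job is handed in; nothing more can be done
None
```

I turned the sagging stand's knob until its plate measured level to within about half a degree, flush with its posts, then let go and handed the job in with the arm clear; the other stand was not touched.

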